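# Ready the cordless mixer and hold the beater engaged

## Task

Get the cordless mixer ready: first push the black battery all the way along its rail, away from you, until the catch clicks behind it. Then pick up the beater, set it over the mixer's splined spindle, turn it until the splines mesh and press it fully down against the spring collar; finish while still holding the beater pressed home, without letting go. Leave the mug, the jam jar and the lemon standing where they are.

Things in the scene. Friction and masses are not known exactly. Their poses are not given: they have to be found in the camera images.
- mixer_base: white cordless mixer drive unit, fixed to the worktop, 130 mm (x) by 195 mm (y). Origin at worktop level under the spindle axis; x points away from the robot along the battery rail, y to the left, z up. The drive block (round boss in its middle, top 50 mm above the worktop) spans y -61 to +61 mm; the battery shoe lies left of it, y +58 to +134 mm.
- battery (a joint): travel of the battery along its rail in m, 0 = pulled back, 0.032 = fully home at the end stop. It starts 0 to 10 mm along. About 1.2 N of friction, and a spring catch that has to be forced with about 6 N between about 0.020 and 0.026; beyond that the catch helps it home and holds it there.
- battery_push (a point): centre of the battery's grey upright end plate, on the face turned to the robot (mixer's -x), 45 mm above the worktop; push here along the mixer's +x. Moves with the battery. The plate is 48 mm wide (y), 10 mm thick, and stands from 19 to 71 mm above the worktop; the black pack beyond it (64 x 48 mm) is 49 mm high.
- collar (a joint): how far the grey spring collar (54 mm disc round the spindle) is pressed down, in m: 0 free (top 62 mm above the worktop), 0.008 at its stop (top 54 mm above the worktop). It takes about 6 N to start and 10 N at the stop.
- spindle_tip (a point): top of the steel spindle, on its axis, 98 mm above the worktop; z up, x along one of its four orange ribs (one every 90 degrees). Pilot 15.6 mm in diameter with tapered tip; ribs 6 mm thick, 28 mm across the pair, with roof-shaped top edges 82 mm above the worktop. It stands at any angle about z and turns only against stiff friction (0.2 N m).
- beater: the beater, 160 g, loose: white hub 44 mm in diameter on a 50 mm foot, orange grip on top. Origin: centre of its underside. Open below: bore 18.6 mm across, and four slots 8.5 mm wide, 32 mm across the pair, 50 mm deep, along its x and y axes (orange lines on the hub mark them); meshes at every 90 degrees, within 8 degrees. Underside above worktop: home 54 mm, unmeshed on the ribs about 80 mm.
- beater_mid (a point): centre of the beater, on its axis 43.5 mm above its underside; axes as the beater's, z up. The orange flat grip is 44 mm long (x), 24 mm wide (y; hold it across this width) and reaches from 55 to 87 mm above the underside, its centre 26.5 mm above this point. Two orange paddles along +-x reach 55 mm from the axis, up to 46 mm above the underside.
- mug: white dotted mug, 78 x 114 x 93 mm, bystander; origin under its centre
- jam_jar: glass jam jar with white lid, 72 mm in diameter, 102 mm high, bystander; origin under its centre
- lemon: yellow lemon, 83 x 58 x 58 mm, bystander; origin under its centre
Things that resemble listed ones, but are neither listed nor needed, are in the scene too. Leave any purple look-alike of the beater alone.

How it is judged:
By the outcome, as a careful person would: the job done as asked, in the order asked, and still so for the second after the job is handed in, while the arm keeps its last pose, push and grip.
It also fails if it takes over 51 s, if anything falls off the work surface, if the arm or the gripper's body presses on something with over 40 N, if the wrist force passes 120 N, or if a joint passes its speed limit or range.

## Robot

A 6-joint arm with a two-finger parallel gripper is mounted at the origin on a cart in front of the work surface, level with it; the furniture and walls round the work are solid. World frame = base frame: x ahead of the robot, y to its left, z up, the work surface at z = 0. Lengths are in m, angles in rad, forces in N, time in s.
With the tool pointing down it reaches from about 0.225 to 0.725 m from the base axis. Payload 3.1 kg.
Tool frame: the origin (TCP) lies midway between the tips of the shut fingers; the grasp point (between the pads) lies 19 mm behind it; z points along the fingers, y is the line along which they close (so a half turn about z gives the same grasp; the last joint's range is limited). The gripper opens to 85 mm and grips with 20 to 120 N. Pads are 22 mm wide; open, the fingers measure 114 mm over their backs; the gripper's body (76 mm by 85 mm) begins 54 mm behind the grasp point. The pads swing forward as they close: fully open they stand 13 mm farther back than shut.
Start: joints at [-0.128, 0.048, 0.099, 1.622, 0, 1.443], TCP at [0.525, -0, 0.231] pointing down, gripper open.
Joint ranges: [-2.91, 2.91], [-0.99, 1.94], [-1.21, 1.42], [-2.12, 2.29], [-1.49, 1.47], [-3.14, 3.14]. Speed limits (rad/s): [2.79, 2.79, 3.14, 3.14, 3.14, 3.14].

## Interface

Orientations are given as a rotation vector (axis times angle).
In Python, from rig import bot gives the robot as it stands. The module is installed in compiled form; this text tells all that it offers.
- The arm moves only by the tool move_arm, never from a script. Its argument "rows" is a list of rows, each a list of 7 numbers: the opening, from 0 (shut) to 1 (fully open), then the shift along the world's x, y, z scaled (see below), then the turn, a rotation vector about the world's x, y, z scaled (see below). A call has 1 to 5 rows; each row is the pose to reach, as a shift and turn from the pose commanded when the call began; what a row does not reach only later rows make up. The controller multiplies each number of a shift by 0.8 m and each number of a turn by 60 degrees. A row lasts 1/12 s, in which the tool goes at most 41.7 mm and 7.16 degrees, less where a joint would pass 70% of its speed; a pose out of reach is approached as far as the arm can. A call with a number of a shift or a turn outside -1 to 1 is refused whole. A call with a gripper value outside its range is refused whole. The fingers move at their own pace and stop on an object; the grip force is fixed at half the most. Time passes only in rows, so rows that repeat a pose let the fingers close. It gives the time, the measured TCP pose, the force, the opening and the grip force at its end, in the units of the state.
- bot.read_state(): the state, without advancing time (a new reading comes with each control period).
- bot.camera(name): name is "scene" or "side" or "wrist"; returns a dict with "image" (400x640x3 uint8, red, green, blue), "intrinsics" (3x3 intrinsics, pixels), "position" and "orientation" of the camera in the world. Camera axes: x right, y down, z forward; pixel columns grow to the right and rows downward; lengths in m; the calibration is good to about 2 mm. The wrist camera is an equidistant fisheye: a pixel r from the principal point sees the ray r / f radians off the axis. A picture is of the moment at which its call begins. There is no depth.
- bot.job_done(): hands the job in; it is judged then, once.
The state is a dict: "time": time; "joints": joint angles; "dq": joint speeds; "tau": joint torques, N m; "tool_pos": TCP position; "tcp_rot": TCP orientation; "contact_force": force on the tool from outside, world axes, zero at the start; "moment": the same for the moment, N m; "grip_width": finger opening in m; "finger_force": force on a finger pad.
Only numpy, scipy, OpenCV 4.12 (cv2) and the standard library are available. Lean on these libraries where they do the work, as an engineer would, in place of code of your own. Each camera call takes 0.05 s, during which the arm holds its last target. There are 200 camera calls.

## Working session

There is one attempt and no reset: what is moved stays moved. The work goes in short steps, Python scripts to look and compute and a tool call to move; the robot and the scene stay as the last step left them, time stands still between calls to the robot, and variables do not carry over. Pictures are saved under pics/ and viewed, at most 10 in all, crops included, and the job is handed in when it is done.

Besides the shell and the picture viewer there is one more tool, called after "Request:" as a command line: name --pt "numbers of a row" for each row, then --argument value for the rest. move_arm: Moves the arm, as the interface text tells. Shifts and turns lie within -1 to 1; 1 stands for 0.8 m of shift or 60 degrees of turn. Its arguments: {"type":"object","properties":{"rows":{"type":"array","items":{"type":"array","items":{"type":"number"}}}},"required":["rows"]}

```bash
mkdir -p pics
cat > h.py <<'E'
import numpy as np, cv2
from scipy.spatial.transform import Rotation as R
from rig import bot
def rot(o):
    o=np.array(o,float)
    if o.shape==(3,3): return o
    return (R.from_rotvec(o) if o.size==3 else R.from_quat(o)).as_matrix()
def ray(c,u,v,fish=False):
    K=np.array(c["intrinsics"]); x=(u-K[0,2])/K[0,0]; y=(v-K[1,2])/K[1,1]
    if fish:
        r=np.hypot(x,y); d=np.array([x*np.sinc(r/np.pi),y*np.sinc(r/np.pi),np.cos(r)])
    else: d=np.array([x,y,1.])
    d=rot(c["orientation"])@d; return np.array(c["position"]),d/np.linalg.norm(d)
def onz(c,u,v,z,fish=False):
    p,d=ray(c,u,v,fish); return p+d*(z-p[2])/d[2]
def proj(c,P,fish=False):
    K=np.array(c["intrinsics"]); q=rot(c["orientation"]).T@(np.array(P)-np.array(c["position"]))
    if fish:
        r=np.hypot(q[0],q[1]); a=np.arctan2(r,q[2]); s=a/max(r,1e-9); x,y=q[0]*s,q[1]*s
    else: x,y=q[:2]/q[2]
    return K[0,0]*x+K[0,2],K[1,1]*y+K[1,2]
def meet(a,b):
    (p,d),(q,e)=a,b; A=np.stack([d,-e],1); s=np.linalg.lstsq(A,q-p,rcond=None)[0]
    x,y=p+s[0]*d,q+s[1]*e; return (x+y)/2,np.linalg.norm(x-y)
def save(c,n): cv2.imwrite(f"pics/{n}.png",c["image"][:,:,::-1])
E
python3 - <<'E'
from h import *
import pickle
cs={n:bot.camera(n) for n in("scene","side","wrist")}
pickle.dump(cs,open("c0.pkl","wb"))
for n,c in cs.items():
    save(c,n+"0"); print(n,c["position"],c["orientation"],np.array(c["intrinsics"]).tolist())
print(bot.read_state())
cv2.imwrite("pics/all0.png",cv2.resize(np.vstack([cs[n]["image"][:,:,::-1] for n in ("scene","side")]),(480,600)))
E
```

```text
scene [-0.04077715 -0.30289     0.5095543 ] [-1.82498831  1.1600569  -0.69107805] [[361.45186402606686, 0.0, 316.763914864699], [0.0, 361.45186402606686, 199.86147596581233], [0.0, 0.0, 1.0]]
side [0.2447438  0.7850801  0.62150138] [-0.61109648  2.49665717 -1.34405341] [[477.30384995519046, 0.0, 323.25918180391903], [0.0, 477.30384995519046, 206.98851933652247], [0.0, 0.0, 1.0]]
wrist [0.52323414 0.07889661 0.3731833 ] [ 2.83110442e+00  1.03750990e-03 -2.31086338e-03] [[309.70691628693146, 0.0, 325.01094029614023], [0.0, 309.70691628693146, 194.3467342077185], [0.0, 0.0, 1.0]]
{'time': 0.15, 'joints': array([-1.27833705e-01,  4.85905836e-02,  9.79446613e-02,  1.62197039e+00,
        4.93029191e-07,  1.44304128e+00]), 'dq': array([ 0.00047649, -0.00224118,  0.00525149,  0.00048656,  0.00022522,
       -0.00088172]), 'tau': array([ 1.92174317e-03, -3.39259207e+01,  3.20423770e+01,  1.53483648e-02,
       -7.92531455e-05, -2.20000692e-05]), 'tool_pos': array([5.24533689e-01, 2.97886837e-05, 2.30374310e-01]), 'tcp_rot': array([-2.22050969e+00, -2.22033504e+00,  1.74596723e-03]), 'contact_force': array([-0.12521672,  0.79477237, -0.93555181]), 'moment': array([-0.01013101,  0.03692211, -0.015623  ]), 'finger_force': 0.0, 'grip_width': 0.08541860535031028}
```

View pics/scene0.png

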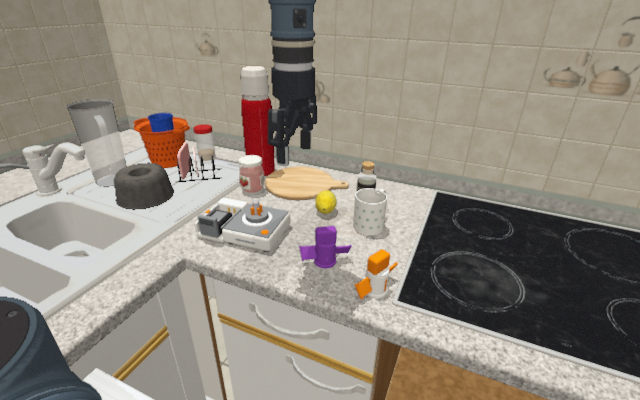

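View pics/side0.png

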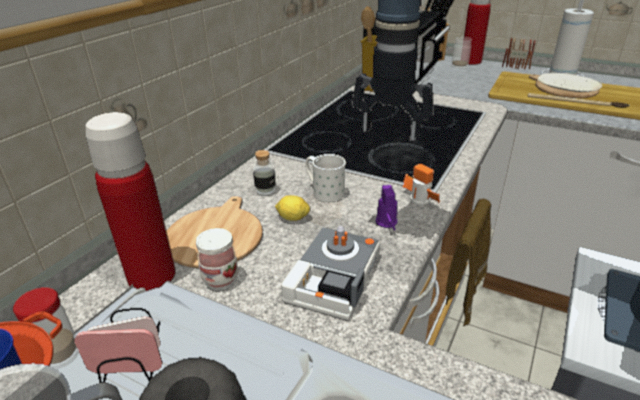

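View pics/wrist0.png

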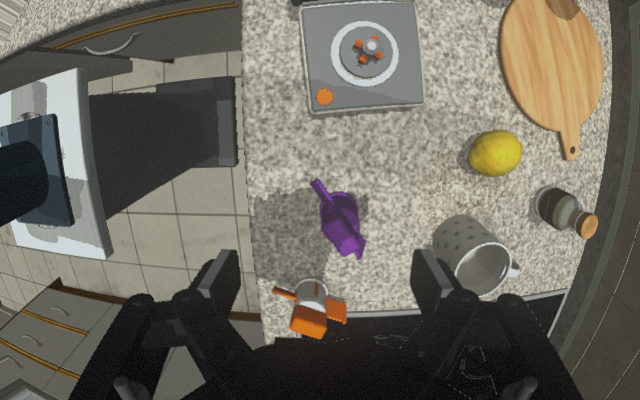

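Wrist view: the orange-grip white beater is at about (312,305), with its grip top at (308,322). The purple look-alike is at (342,222), the mixer spindle at (370,48) and the mug at (470,255). The beater meant is the white and orange one (scene (378,275), side (421,185)), because it matches the white hub and orange grip. The purple one at scene (325,250) stays untouched. Next I'll take blob measurements and an enlarged crop to confirm.

Run:
```python
from h import *
import pickle
cs=pickle.load(open("c0.pkl","rb"))
roi={"scene":(190,190,220,120),"side":(270,150,180,170),"wrist":(260,0,180,345)}
for n,c in cs.items():
    hsv=cv2.cvtColor(c["image"],cv2.COLOR_RGB2HSV)
    m=cv2.inRange(hsv,(5,170,90),(16,255,255)); x,y,w,h=roi[n]
    k=np.zeros_like(m); k[y:y+h,x:x+w]=m[y:y+h,x:x+w]
    N,l,s,ce=cv2.connectedComponentsWithStats(k)
    for i in range(1,N):
        if s[i,4]>8: print(n,s[i].tolist(),ce[i].round(1), cv2.boxPoints(cv2.minAreaRect(np.argwhere(l==i)[:,::-1].astype(np.float32))).round(0).tolist() if n=="wrist" else "")
def crop(c,x,y,w,h): return cv2.resize(c["image"][y:y+h,x:x+w,::-1],(400,300),interpolation=cv2.INTER_CUBIC)
I=[crop(cs["scene"],190,190,112,84),crop(cs["scene"],340,240,80,60),crop(cs["wrist"],260,240,133,100),crop(cs["side"],275,220,120,100*9//10)]
cv2.imwrite("pics/crop1.png",np.vstack([np.hstack(I[:2]),np.hstack(I[2:])]))
```

```text
scene [257, 205, 5, 10, 32] [259.3 209.5] 
scene [251, 207, 3, 8, 21] [252.  210.7] 
scene [368, 254, 22, 21, 230] [377.7 265.1] 
scene [390, 263, 7, 8, 14] [392.4 266.9] 
scene [355, 277, 17, 22, 189] [363.3 287.7] 
side [414, 164, 19, 19, 273] [422.9 172.9] 
side [404, 175, 8, 15, 95] [407.8 181.8] 
side [428, 189, 11, 12, 52] [432.7 195.1] 
side [342, 233, 5, 12, 33] [343.7 239. ] 
side [334, 236, 4, 8, 24] [335.6 239.4] 
side [366, 239, 8, 5, 31] [369.2 240.9] 
side [316, 292, 7, 5, 25] [319.1 293.8] 
wrist [372, 36, 6, 4, 12] [374.6  37.3] [[372.0, 37.0], [373.0, 35.0], [377.0, 38.0], [376.0, 39.0]]
wrist [355, 40, 7, 7, 31] [358.2  43.2] [[355.0, 44.0], [357.0, 40.0], [362.0, 42.0], [360.0, 47.0]]
wrist [376, 52, 7, 6, 28] [378.8  54.4] [[376.0, 55.0], [379.0, 51.0], [382.0, 55.0], [379.0, 58.0]]
wrist [359, 55, 7, 7, 27] [362.3  58.4] [[359.0, 59.0], [361.0, 54.0], [367.0, 57.0], [364.0, 62.0]]
wrist [317, 89, 15, 16, 190] [324.1  96.3] [[317.0, 89.0], [331.0, 89.0], [331.0, 104.0], [317.0, 104.0]]
wrist [272, 290, 25, 10, 73] [284.7 294.4] [[271.0, 292.0], [272.0, 289.0], [297.0, 297.0], [296.0, 300.0]]
wrist [290, 298, 56, 41, 1174] [317.3 319. ] [[285.0, 310.0], [342.0, 294.0], [352.0, 329.0], [295.0, 345.0]]
```

View pics/crop1.png

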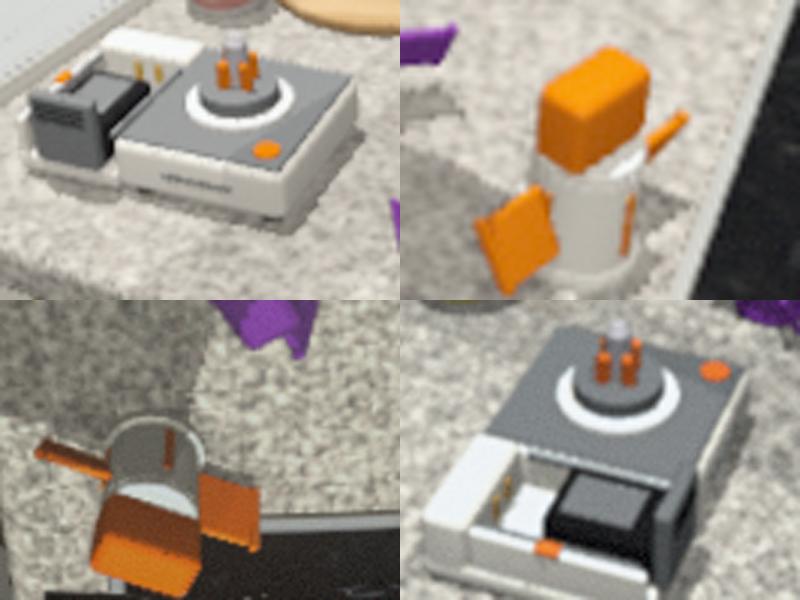

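The crop confirms it: white hub, orange flat grip and orange paddles, standing upright. The grey battery plate faces the robot at scene ≈(210,226). Now I'll triangulate.

Run:
```python
from h import *
import pickle
np.set_printoptions(precision=4,suppress=True)
cs=pickle.load(open("c0.pkl","rb")); S,D,W=cs["scene"],cs["side"],cs["wrist"]
tip=[ray(S,255.8,200.5),ray(D,341,231),ray(W,374,43,True)]
for a,b in((0,1),(0,2),(1,2)): print("tip",*meet(tip[a],tip[b]))
print("tip z.098",onz(S,255.8,200.5,.098),onz(W,374,43,.098,True))
ribs=[(374.6,37.3),(358.2,43.2),(378.8,54.4),(362.3,58.4)]
rb=np.array([onz(W,*p,.08,True)[:2] for p in ribs]);print("ribs",rb,rb.mean(0))
for p in ((198.4,216),(218.8,219)): print("plate top",onz(S,*p,.071))
print("plate edge side", onz(D,482.5/1,0,.071) if 0 else [onz(D,275+(u-400)*.3,220+(v-300)*.3,.071) for u,v in((655,508),(692,462))])
for p in ((302,12),(308,108),(311,112),(423,104)): print("blk",onz(W,*p,.045,True))
# beater grip
g=meet(ray(S,377.7,265.1),ray(D,422.9,172.9)); print("grip",*g)
for u,v in ((95,538),(108,562),(182,597),(200,552),(110,535)):pass
for n,P in(("fl",(92,562)),("fr",(178,598)),("br",(200,560)),("bl",(110,532))):
    print("griptop",n,onz(W,260+P[0]/3,240+(P[1]-300)/3,.087,True))
for n,P in (("tipL",(36,450)),("tipRt",(260,490)),("tipRb",(255,550))): print("paddle",n,onz(W,260+P[0]/3,240+(P[1]-300)/3,.046,True))
```

```text
tip [0.5641 0.1283 0.0918] 0.005421847788714892
tip [0.567  0.1297 0.0926] 0.002145314848859919
tip [0.5643 0.1301 0.0907] 0.004866797533334051
tip z.098 [0.5596 0.1231 0.098 ] [0.5656 0.1296 0.098 ]
ribs [[0.5689 0.1386]
 [0.5535 0.132 ]
 [0.5729 0.122 ]
 [0.5573 0.1174]] [0.5632 0.1275]
plate top [0.4819 0.2287 0.071 ]
plate top [0.4917 0.1792 0.071 ]
plate edge side [array([0.4927, 0.2301, 0.071 ]), array([0.4905, 0.189 , 0.071 ])]
blk [0.4987 0.173  0.045 ]
blk [0.5049 0.0686 0.045 ]
blk [0.508  0.0643 0.045 ]
blk [0.6284 0.0761 0.045 ]
grip [ 0.5013 -0.1886  0.0677] 0.008410823230033376
griptop fl [ 0.481  -0.1833  0.087 ]
griptop fr [ 0.5158 -0.2035  0.087 ]
griptop br [ 0.5249 -0.1812  0.087 ]
griptop bl [ 0.4892 -0.1665  0.087 ]
paddle tipL [ 0.4543 -0.156   0.046 ]
paddle tipRt [ 0.5513 -0.1765  0.046 ]
paddle tipRb [ 0.5503 -0.2124  0.046 ]
```

Spindle axis ≈(0.564,0.129), mixer yaw ≈5°, plate centre ≈(0.487,0.207), beater ≈(0.503,-0.18) with yaw ≈-24°. These agree with the given sizes. I'll shut the fingers and move toward the battery, looking again from there.

Request:
move_arm --pt "0 -0.05 0.05 0 0 0 0" --pt "0 -0.08 0.09 0 0 0 0" --pt "0 -0.11 0.13 0 0 0 0" --pt "0 -0.11 0.14 0 0 0 0" --pt "0 -0.11 0.14 0 0 0 0"

```text
time: 0.57
tool_pos: [0.4349, 0.1148, 0.2314]
tcp_rot: [-2.215, -2.225, -0.001]
contact_force: [-0.1, 0.6, -0.7]
grip_width: 0.0252
finger_force: 0.0
```

Run:
```python
from h import *
import pickle
c=bot.camera("wrist"); pickle.dump(c,open("c1.pkl","wb")); save(c,"w1"); print(bot.read_state()["tool_pos"],bot.read_state()["joints"],c["position"])
```

```text
[0.43606175 0.11330528 0.23127054] [ 1.05240004e-01 -1.45334168e-01 -8.69508032e-02  1.62903185e+00
 -8.90159863e-05  1.67249750e+00] [0.43306837 0.19350268 0.3744439 ]
```

View pics/w1.png

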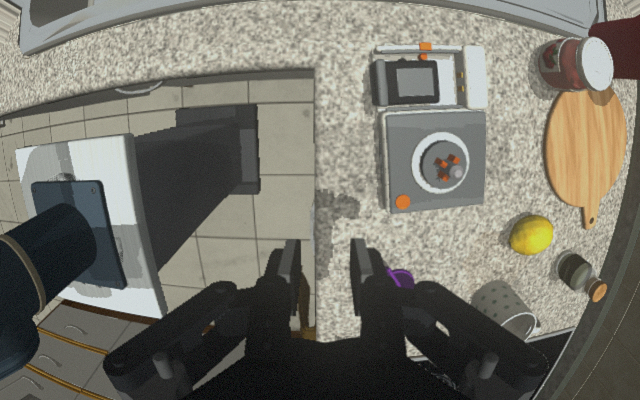

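Wrist view: the plate spans (371–387, 60–107), the spindle tip is at (456,173) and the ribs surround (447,167).

Run:
```python
from h import *
import pickle
np.set_printoptions(precision=4,suppress=True)
c=pickle.load(open("c1.pkl","rb"))
print("tip",onz(c,456,173,.098,True))
for p in((379,60),(379,106),(373,62),(373,106)): print("plate",p,onz(c,*p,.071,True),onz(c,*p,.019,True))
for p in((383,111),(485,112),(485,204),(390,213)): print("blk",onz(c,*p,.042,True))
hsv=cv2.cvtColor(c["image"],cv2.COLOR_RGB2HSV); m=cv2.inRange(hsv,(4,150,80),(17,255,255))[130:195,410:480]
N,l,s,ce=cv2.connectedComponentsWithStats(m)
r=[]
for i in range(1,N):
    if s[i,4]>5: p=ce[i]+(410,130); r.append(onz(c,*p,.08,True)[:2]); print(s[i,4],p,r[-1])
```

```text
tip [0.5612 0.1277 0.098 ]
plate (379, 60) [0.4849 0.2331 0.071 ] [0.4938 0.2399 0.019 ]
plate (379, 106) [0.4857 0.1874 0.071 ] [0.4947 0.1863 0.019 ]
plate (373, 62) [0.4791 0.2308 0.071 ] [0.4869 0.2372 0.019 ]
plate (373, 106) [0.4798 0.1872 0.071 ] [0.4878 0.1861 0.019 ]
blk [0.4953 0.1815 0.042 ]
blk [0.6189 0.1887 0.042 ]
blk [0.634  0.0757 0.042 ]
blk [0.5095 0.0648 0.042 ]
30 [455.8    159.8333] [0.5677 0.1374]
31 [443.3226 164.    ] [0.5539 0.1326]
21 [445.     177.5714] [0.5573 0.1183]
```

Request:
move_arm --pt "0 0 0.05 -0.04 0 0 0" --pt "0 0 0.1 -0.08 0 0 0" --pt "0 0 0.12 -0.12 0 0 0" --pt "0 0 0.12 -0.12 0 0 0" --pt "0 0 0.12 -0.12 0 0 0"

```text
time: 1.03
tool_pos: [0.4345, 0.2076, 0.1309]
tcp_rot: [-2.217, -2.221, 0.012]
contact_force: [-0.3, -1.4, -0.2]
grip_width: -0.0004
finger_force: 0.0
```

Request:
move_arm --pt "0 0 0 -0.05 0 0 0" --pt "0 0 0 -0.1 0 0 0" --pt "0 0 0 -0.12 0 0 0" --pt "0 0.02 0 -0.12 0 0 0" --pt "0 0.03 0 -0.12 0 0 0"

```text
time: 1.45
tool_pos: [0.4618, 0.2059, 0.0387]
tcp_rot: [2.224, 2.219, -0.003]
contact_force: [0.3, 0.8, 0.5]
grip_width: -0.0003
finger_force: 0.0
```

Request:
move_arm --pt "0 0.01 0 0 0 0 0" --pt "0 0.02 0.002 0 0 0 0" --pt "0 0.03 0.003 0 0 0 0" --pt "0 0.035 0.004 0 0 0 0" --pt "0 0.035 0.004 0 0 0 0"

```text
time: 1.87
tool_pos: [0.4903, 0.2112, 0.0404]
tcp_rot: [2.221, 2.221, 0.001]
contact_force: [-0.3, 0.1, 0.1]
grip_width: -0.0002
finger_force: 0.4
```

Request:
move_arm --pt "0 0.005 0 0 0 0 0" --pt "0 0.01 0.001 0 0 0 0" --pt "0 0.015 0.0015 0 0 0 0" --pt "0 0.015 0.0015 0 0 0 0"

```text
time: 2.2
tool_pos: [0.502, 0.2127, 0.0398]
tcp_rot: [2.221, 2.221, 0.002]
contact_force: [-0.6, -1.7, -0.3]
grip_width: -0.0003
finger_force: 0.4
```

Run:
```python
from h import *
a=bot.camera("scene"); b=bot.camera("side")
f=lambda c,x,y,w,h:cv2.resize(c["image"][y:y+h,x:x+w,::-1],(400,300),interpolation=cv2.INTER_CUBIC)
cv2.imwrite("pics/push.png",np.hstack([f(a,180,150,140,105),f(b,260,190,140,105)]))
```

```text
(no output)
```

View pics/push.png

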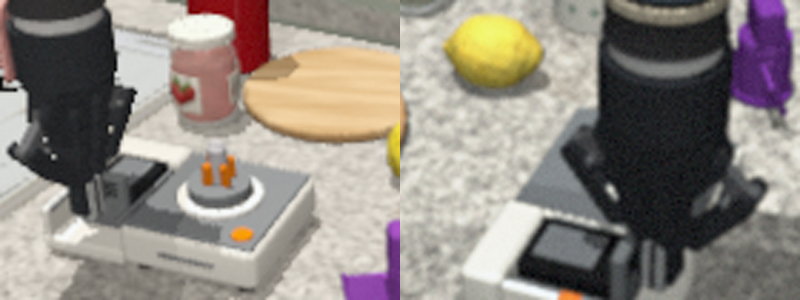

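The fingers are square on the plate, the battery is moving and the mixer is undisturbed. I'll go on through the catch.

Request:
move_arm --pt "0 0.004 0 0 0 0 0" --pt "0 0.008 0.001 0 0 0 0" --pt "0 0.008 0.001 0 0 0 0"

```text
time: 2.55
tool_pos: [0.5022, 0.2129, 0.0396]
tcp_rot: [-2.215, -2.218, 0.013]
contact_force: [-14.6, -3.0, 11.2]
grip_width: -0.0001
finger_force: 7.3
```

Request:
move_arm --pt "0 0.004 0 0 0 0 0" --pt "0 0.008 0.001 0 0 0 0" --pt "0 0.008 0.001 0 0 0 0"

```text
time: 2.8
tool_pos: [0.5022, 0.2129, 0.0396]
tcp_rot: [-2.209, -2.214, 0.029]
contact_force: [-27.9, -5.7, 22.1]
grip_width: -0.0
finger_force: 14.9
```

Run:
```python
from h import *
s=bot.read_state(); print(s["tool_pos"],s["contact_force"])
```

```text
[0.50224766 0.21293512 0.03959721] [-27.90873563  -5.7334573   22.09754125]
```

The force rose to 28 N without further travel, so it is either at the stop or jammed. I'll back off and check.

Request:
move_arm --pt "0 -0.02 0 0 0 0 0" --pt "0 -0.06 -0.01 0 0 0 0" --pt "0 -0.08 -0.01 0.05 0 0 0" --pt "0 -0.09 -0.06 0.1 0 0 0" --pt "0 -0.1 -0.1 0.14 0 0 0"

```text
time: 3.22
tool_pos: [0.4348, 0.1487, 0.1358]
tcp_rot: [-2.216, -2.225, 0.003]
contact_force: [1.3, -0.6, 0.9]
grip_width: -0.0001
finger_force: 0.0
```

Request:
move_arm --pt "0 0.03 -0.04 0.03 0 0 0" --pt "0 0.05 -0.06 0.05 0 0 0" --pt "0 0.05 -0.06 0.05 0 0 0"

```text
time: 3.47
tool_pos: [0.4831, 0.0974, 0.1821]
tcp_rot: [2.219, 2.209, 0.013]
contact_force: [0.1, -0.1, 1.0]
grip_width: 0.0
finger_force: 0.0
```

Run:
```python
from h import *
import pickle
c=bot.camera("wrist"); a=bot.camera("scene"); b=bot.camera("side"); pickle.dump((c,a,b),open("c2.pkl","wb"))
print(bot.read_state()["tool_pos"],c["position"])
f=lambda c,x,y,w,h:cv2.resize(c["image"][y:y+h,x:x+w,::-1],(400,300),interpolation=cv2.INTER_CUBIC)
cv2.imwrite("pics/after.png",np.vstack([np.hstack([f(a,190,190,112,84),f(b,275,220,120,90)]),np.hstack([f(c,320,20,200,150),c["image"][50:350,100:500,::-1]])]))
```

```text
[0.47741816 0.1005001  0.17672619] [0.48005503 0.17642993 0.32497795]
```

View pics/after.png

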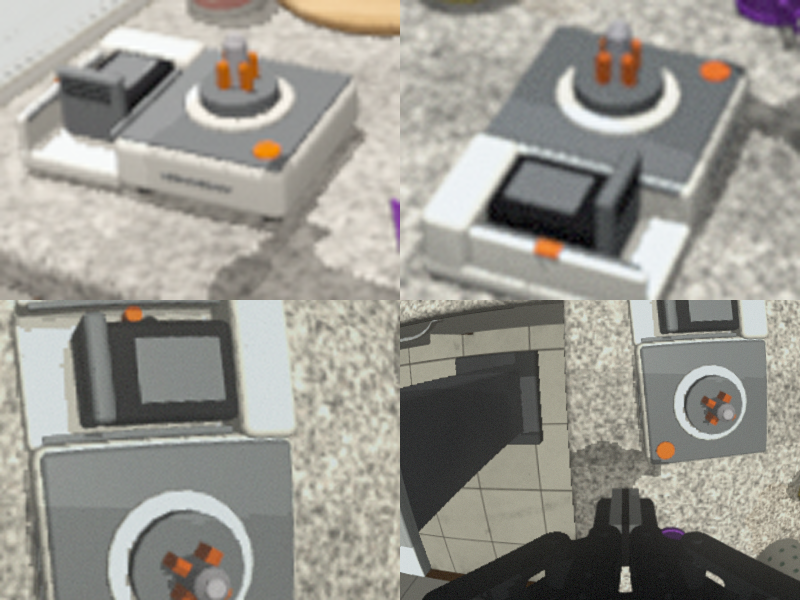

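The pack now sits flush against the shoe's far end block: no gap at crop (238,370), and the contacts are hidden. Next I'll check the travel and refine the spindle and its ribs.

Run:
```python
from h import *
import pickle
np.set_printoptions(precision=4,suppress=True)
c,a,b=pickle.load(open("c2.pkl","rb")); c1=pickle.load(open("c1.pkl","rb"));c0=pickle.load(open("c0.pkl","rb"))["wrist"]
for p in((362,28),(370,80),(378,27),(377,80)): print("plate now",onz(c,*p,.071,True))
print("scene plate top L before/after", onz(a,198.4,216,.071), onz(a,190+57/3.571,190+75/3.571,.071),onz(a,190+127/3.571,190+85/3.571,.071))
print("tip",onz(c,320+212/2,20+283/2,.098,True), [meet(ray(c,426,161.5,True),ray(k,*p,True)) for k,p in((c1,(456,173)),(c0,(374,43)))])
for cam,x,y,w,h in((c,385,125,60,50),(c1,420,140,60,50),(c0,345,28,45,40)):
    hsv=cv2.cvtColor(cam["image"],cv2.COLOR_RGB2HSV); m=cv2.inRange(hsv,(2,120,60),(17,255,255))[y:y+h,x:x+w]
    N,l,s,ce=cv2.connectedComponentsWithStats(m)
    for i in range(1,N):
        if s[i,4]>5: p=ce[i]+(x,y); q=onz(cam,*p,.078,True)[:2]; print(s[i].tolist(),p.round(1),q)
    print()
f=lambda c,x,y,w,h:cv2.resize(c["image"][y:y+h,x:x+w,::-1],(400,400),interpolation=cv2.INTER_CUBIC)
cv2.imwrite("pics/ribs.png",np.hstack([f(c,390,130,45,45),f(c1,425,145,45,45)]))
```

```text
plate now [0.5136 0.2353 0.071 ]
plate now [0.52   0.1916 0.071 ]
plate now [0.5267 0.2368 0.071 ]
plate now [0.5258 0.1918 0.071 ]
scene plate top L before/after [0.4819 0.2287 0.071 ] [0.5067 0.2277 0.071 ] [0.5164 0.1792 0.071 ]
tip [0.5615 0.1295 0.098 ] [(array([0.5611, 0.1287, 0.0987]), np.float64(0.0017492439154494985)), (array([0.5646, 0.1294, 0.0942]), np.float64(0.0035567362723505245))]
[33, 17, 13, 11, 82] [424.7 147.1] [0.5667 0.1376]
[18, 22, 13, 12, 82] [409.3 152.4] [0.5533 0.1328]
[21, 38, 12, 12, 72] [412.1 168.7] [0.5566 0.1189]

[29, 15, 11, 9, 50] [454.3 159.2] [0.5667 0.1376]
[16, 19, 12, 9, 52] [442.  163.4] [0.5532 0.1327]
[21, 32, 8, 10, 38] [444.4 176.9] [0.5574 0.1185]

[27, 8, 6, 4, 18] [374.7  37.4] [0.5693 0.1389]
[10, 11, 8, 10, 53] [358.1  43.5] [0.5536 0.1321]
[29, 23, 9, 8, 46] [378.4  54.6] [0.5728 0.122 ]
[14, 26, 9, 9, 55] [362.8  58.2] [0.558  0.1179]
```

View pics/ribs.png

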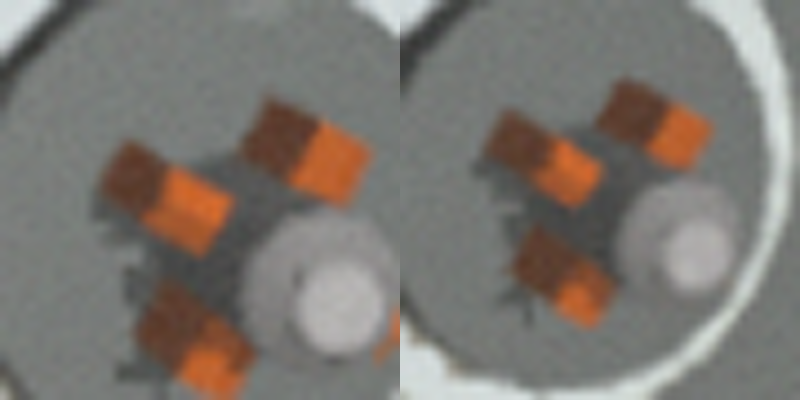

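Bright roof tops of the ribs: first view A(427.5,148.6), B(411.2,153.9), C(413.9,171.9). Second view A(456.8,160.2), B(444.4,164.1), C(445.6,179.1).

Run:
```python
from h import *
import pickle
np.set_printoptions(precision=4,suppress=True)
c=pickle.load(open("c2.pkl","rb"))[0]; c1=pickle.load(open("c1.pkl","rb"));c0=pickle.load(open("c0.pkl","rb"))["wrist"]
for cam,L,t in((c,[(427.5,148.6),(411.2,153.9),(413.9,171.9)],(428.3,164.3)),(c1,[(456.8,160.2),(444.4,164.1),(445.6,179.1)],(458.3,173.1)),(c0,[(374.7,37.4),(358.1,43.5),(362.8,58.2)],(374,43))):
    A,B,C=[onz(cam,*p,.081,True)[:2] for p in L]; m=(A+C)/2
    an=lambda v:np.degrees(np.arctan2(v[1],v[0]))
    print("mid",m,"r",np.linalg.norm(A-m),"AC",an(A-C),"B",an(m-B),np.linalg.norm(m-B),"tip",onz(cam,*t,.098,True)[:2])
```

```text
mid [0.5628 0.1269] r 0.01135132481492292 AC 61.89944740481086 B -31.00033724264634 0.010183817155827798 tip [0.5636 0.1273]
mid [0.5631 0.1271] r 0.011446441797426824 AC 62.436037604695926 B -33.7909783159701 0.01009305119098636 tip [0.5637 0.1277]
mid [0.5633 0.1279] r 0.011804348767087277 AC 61.752420892211084 B -20.376008172633895 0.010644166011524007 tip [0.5656 0.1296]
```

Request:
move_arm --pt "1 0 -0.05 0.03 0 0 0.1" --pt "1 0 -0.1 0.05 0 0 0.2" --pt "1 0 -0.15 0.05 0 0 0.3" --pt "1 0.01 -0.2 0.05 0 0 0.4" --pt "1 0.02 -0.25 0.05 0 0 0.5"

```text
time: 4.03
tool_pos: [0.4913, -0.0924, 0.2162]
tcp_rot: [-1.561, -2.725, -0.001]
contact_force: [0.3, 0.2, -0.0]
grip_width: 0.0605
finger_force: 0.0
```

Request:
move_arm --pt "1 0 -0.03 0 0 0 0.11" --pt "1 0 -0.06 0 0 0 0.22" --pt "1 0 -0.06 0 0 0 0.33" --pt "1 0 -0.06 0 0 0 0.44" --pt "1 0 -0.06 0 0 0 0.56"

```text
time: 4.45
tool_pos: [0.4911, -0.1395, 0.2148]
tcp_rot: [-0.71, -3.057, -0.002]
contact_force: [-0.1, -0.1, -0.0]
grip_width: 0.0852
finger_force: 0.0
```

Run:
```python
from h import *
import pickle
s=bot.read_state(); print(s["tool_pos"],s["joints"]); print(rot(s["tcp_rot"]).round(3))
c=bot.camera("wrist"); pickle.dump(c,open("c3.pkl","wb")); save(c,"w3"); print(c["position"],rot(c["orientation"]).round(3))
```

```text
[ 0.49110965 -0.13951074  0.2147723 ] [-4.08558054e-01  1.10195330e-02  2.84768883e-02  1.59196197e+00
  5.80285071e-04  4.76424492e-02]
[[-0.898  0.441 -0.003]
 [ 0.441  0.898  0.002]
 [ 0.004  0.    -1.   ]]
[ 0.4198854  -0.10466613  0.35800253] [[ 0.44   0.856  0.271]
 [ 0.898 -0.42  -0.133]
 [ 0.     0.302 -0.953]]
```

View pics/w3.png

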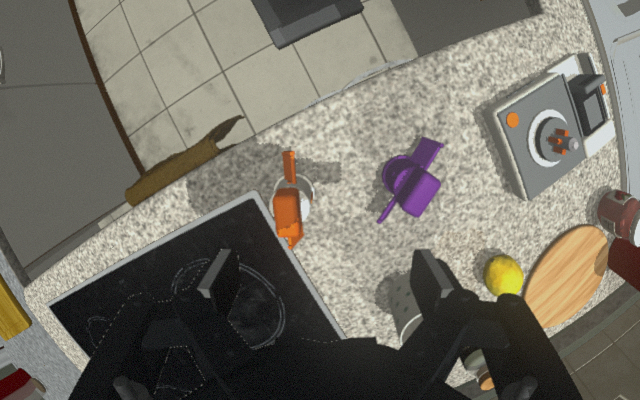

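The wrist view shows the beater at about (290,200): hub ring (293,190), grip (288,215), paddle ends near (290,153) and (291,243). The look-alike is clear at (410,180). I'll measure the grip numerically.

Run:
```python
from h import *
import pickle
np.set_printoptions(precision=4,suppress=True)
c=pickle.load(open("c3.pkl","rb"))
I=c["image"]; hsv=cv2.cvtColor(I,cv2.COLOR_RGB2HSV); m=cv2.inRange(hsv,(3,150,60),(18,255,255)); m[:,:265]=0;m[:,315:]=0;m[:140]=0;m[255:]=0
v=hsv[:,:,2]; print("V hist",np.histogram(v[m>0],bins=range(60,261,20)))
for y in range(146,252,3): print(y,"".join(("." if not m[y,x] else chr(97+min(25,(int(v[y,x])-60)//8))) for x in range(268,312)))
```

```text
V hist (array([  0,   6, 136, 238, 142, 319, 463, 113, 133,   0]), array([ 60,  80, 100, 120, 140, 160, 180, 200, 220, 240, 260]))
146 ............................................
149 ............................................
152 ................iijjjkrtut..................
155 ...............iiiiiijpsts..................
158 ...............iijjjjkmpsq..................
161 ................ijjjjjkopm..................
164 ................ijiijjjopo..................
167 ................ijjjjjjnpok.................
170 ................ijijjjjmool.................
173 .................ijjjjjknom.................
176 .................iiijjjjnon.................
179 ...................iiijjmonk................
182 ....................kkj.mool................
185 ............................................
188 .........................g..................
191 .........fggggggggg.gggg.ggf................
194 .........gggggggghgghhhhggff................
197 ......kllmmmmmmmmmmmmmmmmlkif...............
200 .....mmnooooppppppppqppponmkh...............
203 .....lnoopqppqppqppppqqqonmlh...............
206 ......mnpqppppppqppqppqpoomljf..............
209 ......mnopppppppppqppppppnnljg..............
212 ......lmoopqpppppppqpppqpommlif.............
215 .......mnppppppppppppppqppnmli..............
218 .......lmoppppppppppppppppomlnkh............
221 ........nnoppppppppppppppolkljih............
224 ........nnoppppppppppppsssuuurnihh..........
227 ........lmopppppoommnpuuuuuutsojhl..........
230 .........nsstuuuuuuuuuuuutuuttqljmn.........
233 .........nptutuuuuuuuuuuuuuuutrnlmo.........
236 ...........stttsssssssssrrrqqpnlmn..........
239 ....................suuqooooooon............
242 .....................uurooono...............
245 .....................jlnoon.................
248 .....................ttp....................
251 ............................................
```

Run:
```python
from h import *
import pickle
np.set_printoptions(precision=4,suppress=True)
c=pickle.load(open("c3.pkl","rb")); s=bot.read_state()
q=np.array([onz(c,*p,.087,True)[:2] for p in((273.5,198),(294.5,198),(299,235),(278,235))]); 
an=lambda v:np.degrees(np.arctan2(v[1],v[0]))
print(q,"ctr",q.mean(0),"sides",np.linalg.norm(q-np.roll(q,1,0),axis=1),"x ang",an(q[3]-q[0]),an(q[2]-q[1]),"y ang",an(q[1]-q[0]))
for z in(.04,.046): 
    a,b,e=[onz(c,*p,z,True)[:2] for p in((292,152),(294.2,181),(290,248))]; print(z,a,b,e,"ang",an(a-b),an(a-e),"len",np.linalg.norm(a-e),"mid",(a+e)/2)
hsv=cv2.cvtColor(c["image"],cv2.COLOR_RGB2HSV)
t=rot(s["tcp_rot"]);print("tool y ang",an(t[:2,1]),s["tool_pos"])
print("TCP in image",proj(c,s["tool_pos"],True))
```

```text
[[ 0.4792 -0.1871]
 [ 0.4878 -0.1694]
 [ 0.523  -0.1832]
 [ 0.5142 -0.2017]] ctr [ 0.501  -0.1853] sides [0.0379 0.0197 0.0378 0.0205] x ang -22.729264140477806 -21.438122288237036 y ang 63.94871178361381
0.04 [ 0.4537 -0.1596] [ 0.4826 -0.172 ] [ 0.5511 -0.2141] ang 156.70333709629804 150.75078498532574 len 0.11161939257584627 mid [ 0.5024 -0.1868]
0.046 [ 0.4531 -0.1585] [ 0.4814 -0.1707] [ 0.5486 -0.212 ] ang 156.70333709629804 150.7507849853258 len 0.10951338306543412 mid [ 0.5009 -0.1853]
tool y ang 64.12788964532493 [ 0.4911 -0.1393  0.2148]
TCP in image (np.float64(325.56569064476224), np.float64(255.74054056972147))
```

Beater centre ≈(0.501,-0.185), yaw ≈-23.5°. The sizes agree: paddles span 0.110 and the top face is about 38×20 inside its rounded edges. I'll descend with the fingers partly open to stay clear of the look-alike.

Request:
move_arm --pt "0.55 0.006 -0.03 0 0 0 0.04" --pt "0.55 0.0125 -0.057 -0.03 0 0 0.04" --pt "0.55 0.0125 -0.057 -0.07 0 0 0.04" --pt "0.55 0.0125 -0.057 -0.09 0 0 0.04" --pt "0.55 0.0125 -0.057 -0.09 0 0 0.04"

```text
time: 4.92
tool_pos: [0.4983, -0.1834, 0.1381]
tcp_rot: [-0.655, -3.061, -0.006]
contact_force: [-0.6, 0.2, -0.8]
grip_width: 0.0468
finger_force: 0.0
```

Run:
```python
from h import *
import pickle
np.set_printoptions(precision=4,suppress=True)
c=bot.camera("wrist"); s=bot.read_state(); t=rot(s["tcp_rot"]); print(s["tool_pos"],s["grip_width"],np.degrees(np.arctan2(t[1,1],t[0,1])),t[:,2])
pickle.dump(c,open("c4.pkl","wb"))
hsv=cv2.cvtColor(c["image"],cv2.COLOR_RGB2HSV); v=hsv[:,:,2]; m=cv2.inRange(hsv,(3,150,60),(18,255,255))
x,y,w,h=cv2.boundingRect(m[100:330,230:400]); x+=230;y+=100; print(x,y,w,h)
for r in range(y,y+h,4): print(r,"".join(("." if not m[r,k] else chr(97+min(25,(int(v[r,k])-60)//8))) for k in range(x,x+w,2)))
g=s["tool_pos"]+t[:,2]*0; print("axis at z.087:",proj(c,[g[0],g[1],.087],True))
```

```text
[ 0.4996 -0.1839  0.1409] 0.0467957885585664 65.86940209697936 [-0.007   0.0039 -1.    ]
306 136 34 129
136 ...........su....
140 ....lmmlllmuu....
144 ....mnmnnnqvv....
148 ....mmnnnnqvv....
152 ....mmnmnnpvv....
156 ....mmnmnnqvv....
160 ....lmnmnnovv....
164 .....mnmnnovv....
168 .....mmmmnovv....
172 .....jllmnnuv....
176 ........iknuv....
180 .................
184 .................
188 ..ghhhhhhhhi..h..
192 .g.hhiiiiiiijj.h.
196 .lmnoquuuuupsuusj
200 lopqqqqqqqqqqqqvs
204 loqrqrrrrrrrrrpqs
208 knprrrrrqrrqrqpom
212 knprrrqrrqqqrrpnl
216 jnprrqrrrrrrrqpnl
220 .opqqqqrqqqqqrpnl
224 .npqrqrrrqqqqqpnm
228 .mpqrrqqqqqqqqpol
232 .jppqqrrqqqrrrpom
236 .jmpqqqqqqqqqqpnm
240 .jlmqqqooqqqqqptu
244 .jlmnmmnmnnmonuvu
248 ..llmmmtvvvvvvuu.
252 .....ousopoo.....
256 .....ovtoo.......
260 .....knno........
264 .....p...........
axis at z.087: (np.float64(324.9552060795019), np.float64(221.66025301219284))
```

The grip top is centred at (323,221) and the tool axis projects to (325,222), so alignment is within about 1 mm. I'll descend and close.

Request:
move_arm --pt "0.55 0 0 -0.04 0 0 0" --pt "0.55 0 0 -0.08 0 0 0" --pt "0.55 0 0 -0.104 0 0 0" --pt "0.55 0 0 -0.104 0 0 0" --pt "0.55 0 0 -0.104 0 0 0"

```text
time: 5.38
tool_pos: [0.5017, -0.1852, 0.0618]
tcp_rot: [-0.655, -3.071, -0.001]
contact_force: [0.1, -0.5, 0.6]
grip_width: 0.0466
finger_force: 0.0
```

Request:
move_arm --pt "0 0 0 0 0 0 0" --pt "0 0 0 0 0 0 0" --pt "0 0 0 0 0 0 0" --pt "0 0 0 0 0 0 0" --pt "0 0 0 0 0 0 0"

```text
time: 5.8
tool_pos: [0.504, -0.1872, 0.0648]
tcp_rot: [0.655, 3.067, -0.002]
contact_force: [-0.5, 0.2, 7.1]
grip_width: 0.0228
finger_force: 59.6
```

Run:
```python
from h import *
s=bot.read_state(); t=rot(s["tcp_rot"]); print(s["tool_pos"],s["grip_width"],s["finger_force"],s["contact_force"],np.degrees(np.arctan2(t[1,1],t[0,1])),t[:,2].round(4),s["joints"])
```

```text
[ 0.50403882 -0.18721902  0.06479826] 0.022843968434589662 59.58084762096405 [-0.53211887  0.2442087   7.09146543] 65.88587836384804 [ 0.0052 -0.0025 -1.    ] [-4.80488111e-01  1.03807905e-01 -1.74119241e-01  1.28704793e+00
  1.67212893e-04 -5.96173293e-02]
```

Grasped: width 22.8 mm, 60 N. I'll lift clear of everything, carry it over the purple look-alike's height, and turn about -4°.

Request:
move_arm --pt "0 0 0 0.04 0 0 0" --pt "0 0 0 0.08 0 0 0" --pt "0 0 0 0.12 0 0 0" --pt "0 0 0 0.16 0 0 0" --pt "0 0 0 0.18 0 0 0"

```text
time: 6.22
tool_pos: [0.5034, -0.1869, 0.2107]
tcp_rot: [0.655, 3.066, -0.003]
contact_force: [0.4, -0.6, -0.7]
grip_width: 0.0227
finger_force: 59.2
```

Request:
move_arm --pt "0 0.005 0.03 0 0 0 0" --pt "0 0.01 0.07 0 0 0 0" --pt "0 0.02 0.11 0 0 0 -0.02" --pt "0 0.03 0.15 0 0 0 -0.04" --pt "0 0.04 0.19 0 0 0 -0.067"

```text
time: 6.63
tool_pos: [0.534, -0.0328, 0.2059]
tcp_rot: [0.766, 3.046, 0.0]
contact_force: [-0.1, -0.2, -1.3]
grip_width: 0.0223
finger_force: 59.3
```

Request:
move_arm --pt "0 0.008 0.04 0 0 0 0" --pt "0 0.016 0.08 0 0 0 0" --pt "0 0.024 0.12 0 0 0 0" --pt "0 0.03 0.15 0 0 0 0" --pt "0 0.03 0.15 0 0 0 0"

```text
time: 7.05
tool_pos: [0.5582, 0.0906, 0.2054]
tcp_rot: [-0.755, -3.049, -0.005]
contact_force: [0.4, 0.1, -1.1]
grip_width: 0.0228
finger_force: 59.3
```

Run:
```python
from h import *
import pickle
np.set_printoptions(precision=4,suppress=True)
s=bot.read_state(); t=rot(s["tcp_rot"]); print(s["tool_pos"],s["grip_width"],s["contact_force"],np.degrees(np.arctan2(t[1,1],t[0,1])),t[:,2],s["joints"])
cs={n:bot.camera(n) for n in("wrist","scene","side")}; pickle.dump(cs,open("c5.pkl","wb"))
c=cs["wrist"]; hsv=cv2.cvtColor(c["image"],cv2.COLOR_RGB2HSV); m=cv2.inRange(hsv,(3,150,60),(18,255,255)); m[330:]=0
N,l,st,ce=cv2.connectedComponentsWithStats(m)
for i in range(1,N):
    if st[i,4]>12: print(st[i],ce[i])
```

```text
[0.5582 0.0906 0.2054] 0.02282871705208657 [ 0.3915  0.0566 -1.1286] 62.18221157973968 [ 0.0002  0.0031 -1.    ] [0.0407 0.1487 0.156  1.5778 0.003  0.5262]
[454  85  11  14  86] [459.3605  91.5349]
[446  93   6   7  31] [448.7742  95.7097]
[ 310  138   30   62 1506] [325.344 166.662]
[290 144  18  17 227] [298.8238 151.6211]
[361 157   7  10  53] [363.5472 161.9057]
[348 168   8   9  56] [351.375  172.3929]
[373 169   6   8  35] [375.8286 172.6286]
[360 186   7   4  16] [362.8125 187.8125]
[ 299  209   53  100 4681] [324.9201 258.4706]
[607 308  10   8  22] [610.9091 310.4545]
[612 313   9   7  24] [615.6667 316.25  ]
[601 314   9   8  19] [606.0526 316.3158]
```

Run:
```python
from h import *
import pickle
np.set_printoptions(precision=4,suppress=True)
cs=pickle.load(open("c5.pkl","rb")); c=cs["wrist"]
hsv=cv2.cvtColor(c["image"],cv2.COLOR_RGB2HSV); v=hsv[:,:,2]; m=cv2.inRange(hsv,(3,150,60),(18,255,255))
for r in range(134,318,5): print(r,"".join(("." if not m[r,k] else chr(97+min(25,(int(v[r,k])-60)//8))) for k in range(290,360,2)))
P=np.array([onz(c,*p,.081,True)[:2] for p in((363.5,161.9),(351.4,172.4),(375.8,172.6))])
an=lambda w:np.degrees(np.arctan2(w[1],w[0])); print(P,"mid23",(P[1]+P[2])/2,"ang",an(P[2]-P[1]),an(P[0]-(P[1]+P[2])/2),np.linalg.norm(P[2]-P[1]))
print("TCPproj .2276",proj(c,[.5582,.0906,.2276],True),c["position"])
```

```text
134 ...................................
139 ............ffffffgggnqqq..........
144 ...jkji....hhhhhhhhhhkrq...........
149 .rlllkkks..iiiiiijiiirsr...........
154 .sokkkkkr..hiiiiiihilrrr...........
159 ...klli....hiiiiiijihrsr...........
164 ...........hiiiihiiikrsr...........
169 ...........hiiiiiihijrrr.....de....
174 ...........hihiiiiijirrqi.....pni..
179 ...........hihihihhijrsrj..........
184 ............hhhihhihjqrq...........
189 .............fggiiihgqrrj..........
194 ................deehipsrj..........
199 .....................kpm...........
204 ...................................
209 .............e.......eee...........
214 ........ddddeddedeeeeeeeefee.......
219 .......deeedeeeeddeeeeeeeeeef......
224 ......dddeeeeeeeeeedeeffeefef......
229 ......eeefffffffffffffhiiihgff.....
234 .....ehhiiiiiiiiiiiiiiimppppol.....
239 .....ghijjjjjjjjjjjjjjjjjqpkqpj....
244 .....gijjjkkkkkkkkkkkkkkkkjiipj....
249 .....giijkkkkkkjkjkjjkkkkkjjihe....
254 .....ciijjkkkkkkkkkkkkkkkjkihh.....
259 ......iijjkkkkkkkkkkkjjjkjjihh.....
264 ......hijjkkkkjjkkkjkkkkjjjiig.....
269 ......giijjjkjjjkjjjkjkjkkjihg.....
274 ......hiijkkkjkjkjkjjjjjjjjihh.....
279 ......giijkkkkjjkjjkjjjjkkjihg.....
284 ......fhijkjjkjjkkjkjjjkkjjihf.....
289 ......eiiijkjjjkkjjjjkjjjkiihe.....
294 ......eiiijjjkjjjkjkjjjjjjiihf.....
299 .......hiijjkjjjjjjjjjjjkjiihg.....
304 ........hijjjjjjkjkjjjjjjjih.......
309 ...................................
314 ...................................
[[0.5527 0.1322]
 [0.5563 0.1184]
 [0.5666 0.1379]] mid23 [0.5615 0.1281] ang 62.04012935185564 154.84969411924652 0.022036259516273433
TCPproj .2276 (np.float64(325.3249123742441), np.float64(278.9957548181246)) [0.4875 0.1274 0.3485]
```

Run:
```python
from h import *
import pickle
np.set_printoptions(precision=4,suppress=True)
cs=pickle.load(open("c5.pkl","rb")); c=cs["wrist"]
an=lambda w:np.degrees(np.arctan2(w[1],w[0]))
z=.2276
a,b=[onz(c,*p,z,True)[:2] for p in((325,233),(325,307))]; L,R_=[onz(c,*p,z,True)[:2] for p in((302,270),(349,270))]
print("grip",a,b,"len",np.linalg.norm(a-b),"mid",(a+b)/2,"w",np.linalg.norm(L-R_),"midw",(L+R_)/2,"ang",an(b-a))
z=.1406+.046
# near paddle: light stripe = top/edge, from (334,139) to (335,199)
a,b=[onz(c,*p,z,True)[:2] for p in((335,137),(335.5,198))]; print("paddle",a,b,an(b-a)); tcp=np.array([.5582,.0906]); print("outer end to tcp",np.linalg.norm(a-tcp))
# side & scene: orange grip & spindle
for n in("scene","side"):
    q=cs[n]; hsv=cv2.cvtColor(q["image"],cv2.COLOR_RGB2HSV); m=cv2.inRange(hsv,(3,150,60),(18,255,255)); 
    u,v=proj(q,[.5582,.0906,.17]); m[:int(v)-70]=0; m[int(v)+90:]=0; m[:,:int(u)-70]=0; m[:,int(u)+70:]=0
    print(n,"exp grip",proj(q,[.5582,.0906,.2106]),"rib",proj(q,[.5625,.1275,.078]),"tip",proj(q,[.5625,.1275,.098]))
    N,l,st,ce=cv2.connectedComponentsWithStats(m)
    for i in range(1,N):
        if st[i,4]>12: print(st[i],ce[i].round(1))
```

```text
grip [0.5372 0.1015] [0.5729 0.0827] len 0.04033901288576484 mid [0.5551 0.0921] w 0.02139941439826101 midw [0.5539 0.0929] ang -27.792128677933917
paddle [0.508  0.1229] [0.5381 0.1077] -26.86027115713745
outer end to tcp 0.059683062888280916
scene exp grip (np.float64(264.66331901882717), np.float64(157.72295327444223)) rib (np.float64(255.51136367137028), np.float64(206.97702373282775)) tip (np.float64(254.8879762128018), np.float64(199.52620806867435))
[254 150  22  18 194] [261.9 159. ]
[277 165  12  13  93] [281.9 171.3]
[241 172  19  19 226] [250.  180.5]
[257 205   5  10  36] [259.2 209.9]
[251 207   3   8  21] [252.  210.7]
[261 230   8   4  27] [264.4 231.6]
side exp grip (np.float64(352.8925604350932), np.float64(166.2607301512685)) rib (np.float64(341.1861303342161), np.float64(235.60746023162622)) tip (np.float64(341.2663083300075), np.float64(227.0565271059858))
[349 153  17  25 271] [358.1 166.2]
[335 167   9  19  98] [338.9 176.2]
[359 185  15  18 102] [365.7 193.4]
[342 233   5  12  42] [344.  238.8]
[334 235   4  10  35] [335.5 239.6]
[365 239   9   5  35] [368.8 241.1]
```

The ribs are at 62.0° and the tool at 62.2°, so they are aligned. The beater axis sits about 3.4 mm from the TCP along -x of the beater, seen in two views. I'll centre over (0.5623, 0.1275) and start down.

Request:
move_arm --pt "0 0.005 0.03 0 0 0 0" --pt "0 0.00875 0.044 0 0 0 0" --pt "0 0.00875 0.044 0 0 0 0" --pt "0 0.00875 0.044 -0.02 0 0 0" --pt "0 0.00875 0.044 -0.035 0 0 0"

```text
time: 7.62
tool_pos: [0.5654, 0.1201, 0.1777]
tcp_rot: [0.764, 3.046, -0.001]
contact_force: [0.7, -0.0, -1.4]
grip_width: 0.0226
finger_force: 59.5
```

Request:
move_arm --pt "0 0 0 0 0 0 0" --pt "0 0 0 0 0 0 0" --pt "0 0 0 0 0 0 0"

```text
time: 7.87
tool_pos: [0.5647, 0.1204, 0.1776]
tcp_rot: [-0.764, -3.047, 0.001]
contact_force: [0.3, -0.2, -1.2]
grip_width: 0.0228
finger_force: 59.4
```

Run:
```python
from h import *
import pickle
np.set_printoptions(precision=4,suppress=True)
s=bot.read_state(); t=rot(s["tcp_rot"]); print(s["tool_pos"],s["contact_force"],np.degrees(np.arctan2(t[1,1],t[0,1])),t[:,2])
cs={n:bot.camera(n) for n in("wrist","scene","side")}; pickle.dump(cs,open("c6.pkl","wb"))
f=lambda c,x,y,w,h:cv2.resize(c["image"][y:y+h,x:x+w,::-1],(400,400),interpolation=cv2.INTER_CUBIC)
cv2.imwrite("pics/over.png",np.hstack([f(cs["scene"],215,155,80,80),f(cs["side"],300,165,80,80)]))
```

```text
[0.5647 0.1204 0.1776] [ 0.2635 -0.1503 -1.1649] 61.8280068808719 [-0.0005 -0.0002 -1.    ]
```

View pics/over.png

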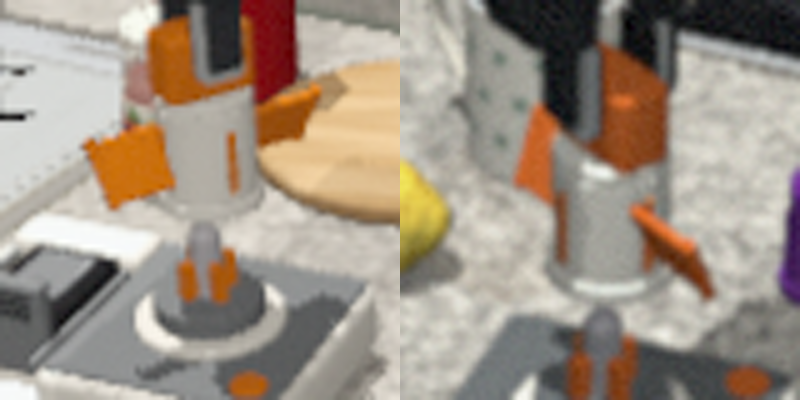

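Both views show the beater upright just above the spindle. In the side view the foot spans crop (547–657) with the spindle at 602. In the scene view the foot spans (155–263) with the spindle at 205. I'll measure the remaining offset at subpixel level.

Run:
```python
from h import *
import pickle
np.set_printoptions(precision=4,suppress=True)
cs=pickle.load(open("c6.pkl","rb"))
s=bot.read_state()
for n,rows,u0,u1 in(("scene",range(180,212,2),238,276),("side",range(198,234,2),324,360)):
    c=cs[n]; g=cv2.cvtColor(c["image"],cv2.COLOR_RGB2GRAY)
    print(n,u0,"right",rot(c["orientation"])[:,0], "exp hub foot",proj(c,[.5617,.1219,.113]),"tip",proj(c,[.5623,.1275,.098]),proj(c,[.5623,.1275,.084]))
    for v in rows: print(v," ".join("%3d"%x for x in g[v,u0:u1]))
```

```text
scene 238 right [ 0.4185 -0.9082  0.0112] exp hub foot (np.float64(256.29096690366055), np.float64(194.48371467489363)) tip (np.float64(254.84001105354542), np.float64(199.56441850208506)) (np.float64(255.27838406268387), np.float64(204.79891973761426))
180 199 149  91 113 135 157 146 134 133 150 161 166 169 170 173 174 174 173 172 172 172 170 168 166 162 158 151 136 107  91  91  92  87  88  89  89  91  96
182 143 137 134 127 127 122 127 129 117 120 155 166 170 170 171 175 174 173 175 173 172 172 138 109 151 155 149 139 110  89  89  86  88  89 109 113 107 149
184 131 128 128 126 129 127 128 128 124 112 155 166 168 172 173 174 174 175 174 173 172 172 139 109 152 157 150 139 138 132 173 189 189 198 200 199 198 198
186 130 130 127 128 128 127 128 128 127 126 143 162 168 170 174 175 174 175 174 173 172 170 141 105 138 154 152 140 140 178 193 194 197 198 198 199 198 197
188 128 128 128 126 130 125 128 126 125 128 127 159 166 171 173 174 174 174 175 172 171 171 149 117 133 153 151 141 119 132 163 189 197 200 204 206 206 207
190 128 129 127 127 128 127 126 128 127 127 125 133 161 170 172 17
[... 3862 characters left out ...]
 183 167 158 164 169 172 173 173 179 174 171 166 163 164 157 152 154 158 168 169 174 186 202 206 206 201 179
226 199 205 208 207 210 214 218 212 204 193 187 184 190 179 156 127 123 127 143 163 181 186 192 200 192 181 170 160 162 175 187 195 199 191 189 184
228 134 135 135 133 147 151 168 175 183 194 204 208 184 141 113 110 117 116 109 125 174 207 198 193 199 196 184 176 177 181 189 195 198 204 201 192
230 119 116 116 113 122 115 112 100 102 103 114 124 111 103 113 126 129 125 118 114 146 194 199 200 197 193 195 202 209 211 199 185 175 183 192 193
232 118 117 119 116 117 114  93  78  62  62  69  75  79  88 102 106 111 109 104 101 111 125 134 152 167 183 195 212 229 229 212 202 198 195 198 179
```

Both views agree with the prediction: about 6 mm more in y and 1 mm in x. I'll apply that and lower onto the pilot.

Request:
move_arm --pt "0 0.0012 0.0077 0 0 0 0" --pt "0 0.0012 0.0077 0 0 0 0" --pt "0 0.0012 0.0077 -0.01 0 0 0" --pt "0 0.0012 0.0077 -0.02 0 0 0" --pt "0 0.0012 0.0077 -0.02 0 0 0"

```text
time: 8.43
tool_pos: [0.5645, 0.1272, 0.1588]
tcp_rot: [-0.762, -3.044, 0.002]
contact_force: [0.4, -0.4, -2.6]
grip_width: 0.0226
finger_force: 59.5
```

Request:
move_arm --pt "0 0 0 -0.006 0 0 0" --pt "0 0 0 -0.012 0 0 0" --pt "0 0 0 -0.012 0 0 0"

```text
time: 8.68
tool_pos: [0.5651, 0.1271, 0.1504]
tcp_rot: [-0.763, -3.045, 0.001]
contact_force: [-1.0, -1.0, -2.1]
grip_width: 0.0226
finger_force: 59.4
```

It is on the pilot with only about 1 N sideways. I'll continue down onto the ribs.

Request:
move_arm --pt "0 0 0 -0.005 0 0 0" --pt "0 0 0 -0.01 0 0 0" --pt "0 0 0 -0.015 0 0 0" --pt "0 0 0 -0.015 0 0 0"

```text
time: 9.02
tool_pos: [0.5652, 0.1271, 0.1388]
tcp_rot: [-0.763, -3.046, 0.001]
contact_force: [0.9, 0.0, -1.6]
grip_width: 0.0227
finger_force: 59.5
```

Run:
```python
from h import *
s=bot.read_state(); t=rot(s["tcp_rot"]); print(s["tool_pos"],s["contact_force"],s["moment"],np.degrees(np.arctan2(t[1,1],t[0,1])),t[:,2])
```

```text
[0.56524859 0.12713999 0.13876694] [ 0.87517982  0.0287658  -1.63085133] [0.01257957 0.01725986 0.0057056 ] 61.87320303118483 [-1.76368909e-03 -2.02910863e-04 -9.99998424e-01]
```

The underside is at about 74 mm, below the rib tops, with no force, so it has meshed. Pressing on toward the collar stop.

Request:
move_arm --pt "0 0 0 -0.006 0 0 0" --pt "0 0 0 -0.012 0 0 0" --pt "0 0 0 -0.016 0 0 0" --pt "0 0 0 -0.016 0 0 0"

```text
time: 9.35
tool_pos: [0.5658, 0.1272, 0.127]
tcp_rot: [-0.763, -3.047, 0.0]
contact_force: [0.1, 1.2, -0.3]
grip_width: 0.0224
finger_force: 59.5
```

Request:
move_arm --pt "0 0 0 -0.005 0 0 0" --pt "0 0 0 -0.01 0 0 0" --pt "0 0 0 -0.01 0 0 0"

```text
time: 9.6
tool_pos: [0.5662, 0.1272, 0.1204]
tcp_rot: [0.763, 3.046, 0.001]
contact_force: [-2.3, -1.3, 6.0]
grip_width: 0.0229
finger_force: 60.6
```

Request:
move_arm --pt "0 0 0 -0.003 0 0 0" --pt "0 0 0 -0.005 0 0 0" --pt "0 0 0 -0.005 0 0 0"

```text
time: 9.85
tool_pos: [0.5664, 0.1272, 0.1188]
tcp_rot: [0.763, 3.045, 0.001]
contact_force: [-5.1, -0.3, 10.8]
grip_width: 0.0231
finger_force: 61.2
```

Request:
move_arm --pt "0 -0.001 0 -0.003 0 0 0" --pt "0 -0.002 0 -0.006 0 0 0" --pt "0 -0.002 0 -0.006 0 0 0" --pt "0 -0.002 0 -0.006 0 0 0"

```text
time: 10.18
tool_pos: [0.5664, 0.1272, 0.1186]
tcp_rot: [0.761, 3.039, 0.003]
contact_force: [-7.5, -1.7, 24.9]
grip_width: 0.0226
finger_force: 63.1
```

Request:
move_arm --pt "0 0 0 -0.002 0 0 0" --pt "0 0 0 -0.004 0 0 0" --pt "0 0 0 -0.004 0 0 0" --pt "0 0 0 -0.004 0 0 0"

```text
time: 10.52
tool_pos: [0.5666, 0.1271, 0.1186]
tcp_rot: [0.761, 3.037, 0.004]
contact_force: [-12.0, -2.8, 34.5]
grip_width: 0.0231
finger_force: 64.4
```

Run:
```python
from h import *
import pickle
np.set_printoptions(precision=4,suppress=True)
s=bot.read_state(); print(s["tool_pos"],s["contact_force"],s["moment"])
c0=pickle.load(open("c0.pkl","rb"))
cs={n:bot.camera(n) for n in("scene","side")}
# bystanders and battery: image change vs. earlier pictures in fixed regions
b2=pickle.load(open("c2.pkl","rb")); ref={"scene":b2[1],"side":b2[2]}
R={"scene":{"mug":(352,188,36,48),"jar":(236,155,30,40),"lemon":(313,188,26,30),"battery":(196,198,40,42)},"side":{"jar":(195,228,45,60),"lemon":(273,192,40,32),"mug":(305,152,42,50),"battery":(290,262,75,50)}}
for n in R:
    for k,(x,y,w,h) in R[n].items():
        o=(c0 if k!="battery" else ref)[n]["image"][y:y+h,x:x+w]; i=cs[n]["image"][y:y+h,x:x+w]
        print(n,k,"median diff",np.median(np.abs(o.astype(int)-i)),"mean",np.abs(o.astype(int)-i).mean().round(1))
```

```text
[0.5666 0.1271 0.1186] [-11.9539  -2.7643  34.5178] [-0.5996  2.9932 -0.0114]
scene mug median diff 1.0 mean 0.8
scene jar median diff 66.0 mean 75.5
scene lemon median diff 5.0 mean 7.4
scene battery median diff 1.0 mean 2.7
side jar median diff 3.0 mean 3.5
side lemon median diff 7.0 mean 10.1
side mug median diff 102.0 mean 81.2
side battery median diff 5.0 mean 5.2
```

It sits hard against the stop: z is constant at 0.1186, so the underside is at 54 mm. Where unobstructed, the bystanders are unchanged. I'll ease the force to a moderate level and hand in.

Request:
move_arm --pt "0 0 0 0.003 0 0 0" --pt "0 0 0 0.003 0 0 0" --pt "0 0 0 0.003 0 0 0" --pt "0 0 0 0.003 0 0 0"

```text
time: 10.95
tool_pos: [0.5664, 0.1271, 0.1186]
tcp_rot: [0.761, 3.039, 0.003]
contact_force: [-8.3, -2.0, 26.7]
grip_width: 0.0225
finger_force: 63.2
```

Run:
```python
from h import *
s=bot.read_state(); print(s["tool_pos"],s["contact_force"],s["finger_force"])
if s["contact_force"][2]>18 and s["tool_pos"][2]<.1192: print(bot.job_done())
```

```text
[0.56643779 0.1271458  0.11864081] [-8.33799918 -2.00440983 26.68064508] 63.236271142959595
the job is handed in; nothing more can be done
None
```

The job is handed in: the battery was pushed to its stop (28 N, pack flush with the end block; I never saw the catch itself click), and the beater is meshed and still held pressed against the collar stop at about 27 N, with the mug, jam jar and lemon never touched.

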